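Hold the spring clamp gaping over the glued tab

TASK

Squeeze the handles of the orange spring clamp so that its jaws spread, lift it off the strip of the clamp stand, and lower the wide-open jaws astride the top edge of the red tin side panel in the wheel rack, centred on the freshly glued brass tab and with about 20 mm of the panel reaching up between the jaws. The glue is wet and the panel stands loose, so be gentle: the clamp must not knock or press on the panel, and the other things on the table stay undisturbed. Finish while still holding the clamp squeezed open there, carried by your grip alone and touching nothing else, so that I can slip the cork pads in before it closes.

Things in the scene. Friction and masses are not known exactly. Their poses are not given: they have to be found in the camera images.
- clamp_pivot (a point): Orange spring clamp: centre of its pivot pin, its middle. Upright, clipped on the stand's strip, pin 105 mm up. x along the pin and strip, y from jaw to jaw, z up (frame of the +y arm: leans half the joint value as it opens). Arms 22 mm wide; orange handle tops 50 mm above the pin, 58 mm wide outside along y; pad centres 50 mm below. About 95 g. Throat ends 7 mm below the pin's centre.
- clamp_arm (a joint): Angle between the orange clamp's arms, rad: 0 as clipped on the strip (pads 8 mm apart), 0.35: 25 mm, 0.60: stop, 37 mm. Handles are squeezed along y; at the stop their outer faces are parallel, 26 mm apart, and lie flat on gripper pads; jaws then 49 mm wide outside, pad centres 47 mm below the pin. Spring: 8 N at the start, 15 N at the stop, 40 mm above the pin; shuts if let go.
- clamp_jaw_a (a point): Centre of the gripping face of the orange clamp's jaw pad on the clamp's +y side. The pad is 22 mm wide, 14 mm tall and so reaches 7 mm below this point.
- clamp_jaw_b (a point): The same point on the jaw pad of the other arm, on the clamp's -y side.
- tab_edge (a point): Where the clamp goes: point on the red tin side panel's top edge at the brass tab, mid-thickness, 124 mm above the table. Panel 120 wide, 110 tall, 4 mm thick, loose and upright in a rack slot; x along its edge, y square to it, z up. The tab, on the +y face, is 20 mm wide, 26 mm tall from the edge down, 2 mm thick, centred here in x, 22 mm from the panel's middle towards its +x end.
- panel_foot (a point): The middle of the panel's bottom edge, 110 mm below its top, in the rack's slot, 14 mm above the table.
- stand: Clamp stand, fixed: dark foot 220 x 90 x 14 mm with an upright wooden strip, 200 mm long (x), 8 mm thick (y), top edge 90 mm above the table. Origin under its centre. The two clamps sit 50 mm to either side of the middle, 100 mm apart; which sits where varies.
- rack: Wooden wheel rack, fixed: block 104 mm (x) by 156 mm (y) by 34 mm tall with five slots 30 mm apart along y, each holding a wheel or the panel upright or nothing. Origin under its centre.
- clamp_blue_pivot (a point): Pivot pin's centre of a like spring clamp with blue handles and pads on the same strip; leave it.
- wheel_1: Spare tin wheel with black tyre, 64 mm across, 4 mm thick, upright in a rack slot, top 73 mm above the table. Origin at its centre.
- wheel_2: Another such wheel.
- wheel_3: Another such wheel.
- engine: Red tin fire engine, 250 mm long (x), 76 mm wide, 110 mm tall, at the back of the table. Origin under its centre.
- ladder: Nickel ladder section lying flat, 220 x 45 x 8 mm, long axis x. Origin under its centre.
- bell: Round brass bell, 60 mm across, 51 mm tall. Origin under its centre.
- awl: Horn-handled awl lying down, 140 mm long along x, handle 24 mm thick. Origin on the table under the ferrule.

How it is judged:
By the outcome, as a careful person would: the job done as asked, in the order asked, and still so for the second after the job is handed in, while the arm keeps its last pose, push and grip.
It also fails if it takes over 40 s, if anything falls off the work surface, if the arm or the gripper's body presses on something with over 40 N, if the wrist force passes 120 N, or if a joint passes its speed limit or range.

ROBOT

A 6-joint arm with a two-finger parallel gripper is mounted at the origin on the work surface. World frame = base frame: x ahead of the robot, y to its left, z up, the work surface at z = 0. Lengths are in m, angles in rad, forces in N, time in s.
With the tool pointing down it reaches from about 0.25 to 0.8 m from the base axis. Payload 3.9 kg.
Tool frame: the origin (TCP) lies at the very end of the fingers, on their centre line; the grasp point (between the pads) lies 19 mm behind it; z points along the fingers, y is the line along which they close (so a half turn about z gives the same grasp; the last joint's range is limited). The gripper opens to 85 mm and grips with 20 to 120 N. Pads are 22 mm wide; open, the fingers measure 114 mm over their backs; the gripper's body (76 mm by 85 mm) begins 54 mm behind the grasp point. The pads swing forward as they close: fully open they stand 13 mm farther back than shut.
Start: joints at [-1.134, 0.26, -0.138, 1.173, 0, 1.571], TCP at [0.222, -0.476, 0.194] pointing down, gripper open.
Joint ranges: [-2.78, 2.78], [-0.83, 1.72], [-1.28, 1.37], [-1.9, 2.12], [-1.57, 1.48], [-3.14, 3.14]. Speed limits (rad/s): [2.57, 2.57, 3.14, 3.14, 3.14, 3.14].

INTERFACE

Orientations are given as a rotation vector (axis times angle).
In Python, from cell import bot gives the robot as it stands.
- The arm moves only by the tool arm_command, never from a script. Its argument "series" is a list of rows, each a list of 3 entries, a list of its own where there are three numbers: the shift along the tool's x, y, z in units of 30 mm (1.0 is 30 mm), then the turn, a rotation vector about the tool's x, y, z in units of 5 degrees (1.0 is 5 degrees), then the closure, from 0 (fully open) to 1 (shut). In form: [[[tx, ty, tz], [ax, ay, az], hand], ...]. A call has 1 to 5 rows; each row shifts and turns the commanded pose from where the row before left it, along the tool's axes as they then stand; what a row does not reach is not made up. A row lasts 1/10 s, in which the tool goes at most 50 mm and 8.59 degrees, less where a joint would pass 70% of its speed; a pose out of reach is approached as far as the arm can. A call is refused whole if a number of a shift passes 1 or a number of a turn 1, either way. A call with a gripper value outside its range is refused whole. The fingers move at their own pace and stop on an object; the grip force is fixed at half the most. Time passes only in rows, so rows that do not move let the fingers close. It gives the time, the measured TCP pose, the force, the opening and the grip force at its end, in the units of the state.
- bot.get_state(): the state, without advancing time (a new reading comes with each control period).
- bot.snapshot(name): name is "scene" or "top" or "wrist"; returns a dict with "image" (400x640x3 uint8, red, green, blue), "K" (3x3 intrinsics, pixels), "k1" (the pictures are not rectified: a ray, as slopes to the right and down, at radius r is drawn at 1 + k1 r^2 times it, then the intrinsics apply), "T" (4x4, takes a point from camera to world coordinates). Camera axes: x right, y down, z forward; pixel columns grow to the right and rows downward; lengths in m; the calibration is good to about 2 mm. A picture is of the moment at which its call begins. There is no depth.
- bot.finish_job(): hands the job in; it is judged then, once.
The state is a dict: "t": time; "joint_positions": joint angles; "qd": joint speeds; "joint_torque": joint torques, N m; "tool_pos": TCP position; "orientation": TCP orientation; "contact_force": force on the tool from outside, world axes, zero at the start; "ft_torque": the same for the moment, N m; "gripper_width": finger opening in m; "finger_force": force on a finger pad.
Only numpy, scipy, OpenCV 4.12 (cv2) and the standard library are available. Lean on these libraries where they do the work, as an engineer would, in place of code of your own. Each camera call takes 0.05 s, during which the arm holds its last target. There are 200 camera calls.

## Working session

There is one attempt and no reset: what is moved stays moved. The work goes in short steps, Python scripts to look and compute and a tool call to move; the robot and the scene stay as the last step left them, time stands still between calls to the robot, and variables do not carry over. Pictures are saved under pics/ and viewed, at most 10 in all, crops included, and the job is handed in when it is done.

Besides the shell and the picture viewer there is one more tool, called after "Call:" as name([rows], argument=value, ...), one row to a line, values as JSON. arm_command: Moves the arm, as the interface text tells. Its arguments: {"type":"object","properties":{"series":{"type":"array"}},"required":["series"]}

```bash
mkdir -p pics
cat > h.py <<'E'
import numpy as np, cv2, pickle
from scipy.spatial.transform import Rotation as R
from cell import bot
def snap(n,f):
    s=bot.snapshot(n); pickle.dump(s,open(f'pics/{f}.pkl','wb'))
    cv2.imwrite(f'pics/{f}.png',cv2.cvtColor(s['image'],cv2.COLOR_RGB2BGR)); return s
def load(f): return pickle.load(open(f'pics/{f}.pkl','rb'))
def ray(s,u,v):
    K=np.array(s['K']); d=np.array([(u-K[0,2])/K[0,0],(v-K[1,2])/K[1,1]]); p=d.copy()
    for _ in range(20): p=d/(1+s['k1']*(p@p))
    T=np.array(s['T']); return T[:3,3],T[:3,:3]@np.array([p[0],p[1],1.])
def atz(s,u,v,z):
    o,d=ray(s,u,v); return o+d*(z-o[2])/d[2]
def proj(s,P):
    T=np.array(s['T']);K=np.array(s['K']); c=T[:3,:3].T@(np.array(P)-T[:3,3]); p=c[:2]/c[2]; p=p*(1+s['k1']*(p@p))
    return np.array([K[0,0]*p[0]+K[0,2],K[1,1]*p[1]+K[1,2]])
def tri(*obs):
    A=np.zeros((3,3));b=np.zeros(3)
    for s,u,v in obs:
        o,d=ray(s,u,v);d=d/np.linalg.norm(d);M=np.eye(3)-np.outer(d,d);A+=M;b+=M@o
    return np.linalg.solve(A,b)
E
python3 - <<'E'
from h import *
a=snap('scene','s0');b=snap('top','t0')
for s in(a,b): print(s['K'],s['k1'],s['T'])
print(bot.get_state())
E
```

```text
[[469.68103397   0.         313.19558768]
 [  0.         469.68103397 199.88441353]
 [  0.           0.           1.        ]] -0.09291357661460029 [[ 0.83396604  0.44359075 -0.32821927  0.90903421]
 [ 0.55179576 -0.67544456  0.48917899 -0.5685983 ]
 [-0.00469864 -0.58906866 -0.80806932  1.02522916]
 [ 0.          0.          0.          1.        ]]
[[449.75371964   0.         322.72204317]
 [  0.         449.75371964 205.60641357]
 [  0.           0.           1.        ]] -0.13048034006730727 [[ 1.97670590e-02 -9.81355418e-01  1.91182653e-01  2.82446569e-01]
 [-9.99798778e-01 -2.00554558e-02  4.26561802e-04  5.48744673e-03]
 [ 3.41564652e-03 -1.91152615e-01 -9.81554385e-01  1.43288556e+00]
 [ 0.00000000e+00  0.00000000e+00  0.00000000e+00  1.00000000e+00]]
{'t': 0.1, 'joint_positions': array([-1.13399843e+00,  2.60597907e-01, -1.39294101e-01,  1.17272441e+00,
       -1.59324988e-05,  1.57083221e+00]), 'qd': array([-0.00012336, -0.00108435,  0.00551086,  0.00203105,  0.00049691,
        0.00065385]), 'joint_torque': array([-6.71417783e-04, -4.06507945e+01,  2.54527241e+01,  1.00678453e-02,
       -2.60052008e-05,  1.37751050e-05]), 'tool_pos': array([ 0.22178617, -0.4750579 ,  0.19293849]), 'orientation': array([-3.06524685e+00, -6.80239872e-01,  6.43567890e-04]), 'contact_force': array([-0.48553234,  0.28010225,  0.05571872]), 'ft_torque': array([-0.03616467, -0.02175046, -0.03240374]), 'finger_force': 0.0, 'gripper_width': 0.0850506341395604}
```

View pics/s0.png

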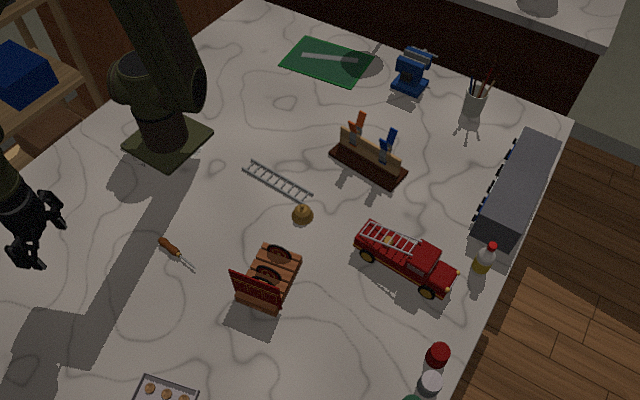

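View pics/t0.png

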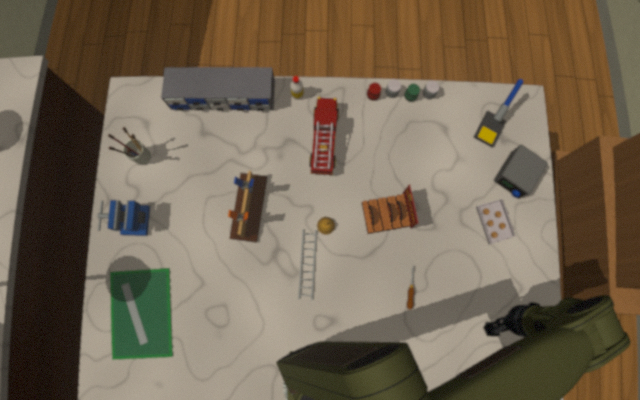

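Scene view: orange clamp at about (357,124), the blue one at (388,138), the panel across (230-283, 270-312). Top view: clamp at (238,213), panel at (410,207). I'll enlarge the crops.

Run:
```python
import cv2,numpy as np
a=cv2.imread('pics/s0.png');b=cv2.imread('pics/t0.png')
def c(i,x,y,w,h,k):
    o=cv2.resize(i[y:y+h,x:x+w],None,fx=k,fy=k,interpolation=cv2.INTER_CUBIC)
    o=cv2.convertScaleAbs(o,alpha=1.5)
    for j in range(0,w,10): cv2.line(o,(j*k,0),(j*k,6 if j%50 else 14),(0,255,0),1)
    for j in range(0,h,10): cv2.line(o,(0,j*k),(6 if j%50 else 14,j*k),(0,255,0),1)
    return o
m=np.vstack([np.hstack([c(a,325,100,100,75,4),c(a,220,240,100,75,4)]),np.hstack([c(b,210,165,80,60,5),c(b,355,180,80,60,5)])])
cv2.imwrite('pics/c0.png',m)
```

```text
(no output)
```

View pics/c0.png

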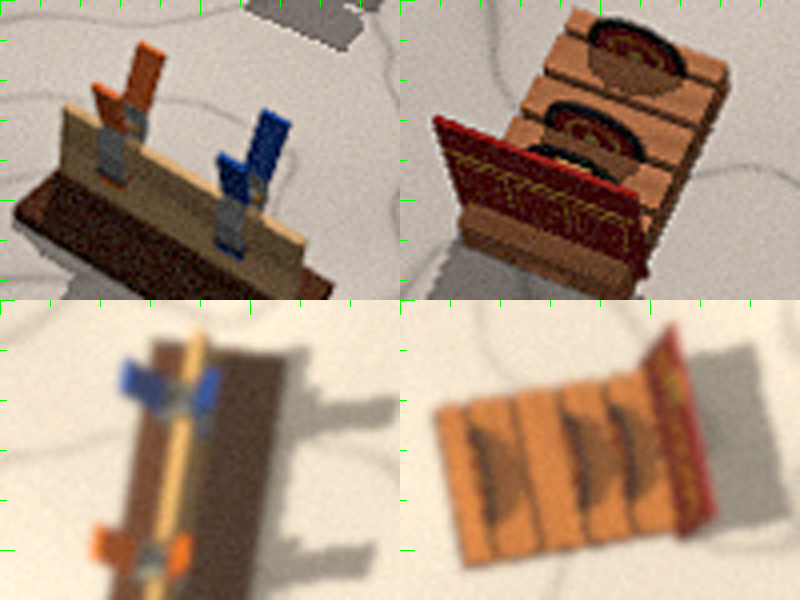

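Scene crop: handle tops at about (105,90) and (151,47), panel top edge from (435,118) to (640,195). Top crop: handle ends near (93,543) and (190,555). No tab shows on the scene-facing side of the panel, so it must be on the side facing the wheels.

Run:
```python
from h import *
a=load('s0');b=load('t0')
S=lambda x,y:(a,325+x/4,100+y/4); S2=lambda x,y:(a,220+(x-400)/4,240+y/4)
Tt=lambda x,y:(b,210+x/5,165+(y-300)/5); T2=lambda x,y:(b,355+(x-400)/5,180+(y-300)/5)
def show(n,*l):
    for q in l: print(n,atz(*q[0],q[1]).round(4))
show('handles S z.155',*[(S(*p),.155) for p in[(93,85),(118,95),(138,42),(163,53)]])
show('handles T',*[(Tt(*p),.155) for p in[(93,525),(90,562),(192,533),(189,574)]])
show('blue S',*[(S(*p),.155) for p in[(218,153),(247,167),(263,109),(290,122)]])
show('strip S z.09',*[(S(*p),.09) for p in[(64,105),(305,240)]])
show('strip T z.09',*[(Tt(*p),.09) for p in[(197,328)]])
show('panel S',*[(S2(*p),.124) for p in[(435,118),(640,193)]])
show('panel T',*[(T2(*p),.124) for p in[(673,325),(714,528)]])
show('rack T z.034',*[(T2(*p),.034) for p in[(437,408),(466,566)]])
show('rack S z.034',*[(S2(*p),.034) for p in[(572,10),(730,72)]])
```

```text
handles S z.155 [0.4917 0.2212 0.155 ]
handles S z.155 [0.51   0.2223 0.155 ]
handles S z.155 [0.4959 0.2728 0.155 ]
handles S z.155 [0.515  0.2728 0.155 ]
handles T [0.5128 0.279  0.155 ]
handles T [0.491  0.2795 0.155 ]
handles T [0.5093 0.2209 0.155 ]
handles T [0.4852 0.2214 0.155 ]
blue S [0.5895 0.2125 0.155 ]
blue S [0.6106 0.212  0.155 ]
blue S [0.5951 0.2633 0.155 ]
blue S [0.6152 0.2625 0.155 ]
strip S z.09 [0.4537 0.2521 0.09  ]
strip S z.09 [0.6513 0.2334 0.09  ]
strip T z.09 [0.6499 0.2355 0.09  ]
panel S [ 0.4933 -0.2777  0.124 ]
panel S [ 0.6113 -0.2524  0.124 ]
panel T [ 0.6059 -0.2541  0.124 ]
panel T [ 0.4829 -0.2765  0.124 ]
rack T z.034 [ 0.5705 -0.1197  0.034 ]
rack T z.034 [ 0.4696 -0.1383  0.034 ]
rack S z.034 [ 0.4749 -0.1442  0.034 ]
rack S z.034 [ 0.5802 -0.1265  0.034 ]
```

```bash
cat >> h.py <<'E'
def plan(P,yawdeg):
    "tool down, tool y along world dir yaw+90 (or -90)"
    s=bot.get_state(); R0=R.from_rotvec(s['orientation']).as_matrix(); p=np.array(s['tool_pos'])
    best=None
    for k in(0,180):
        y=np.radians(yawdeg+k); x=np.array([np.cos(y),np.sin(y),0]); z=np.array([0,0,-1.]); Rt=np.c_[x,np.cross(z,x),z]
        rv=R.from_matrix(R0.T@Rt).as_rotvec(degrees=True)
        print('k',k,'turn units',(rv/5).round(2),'shift(tool now) units',(R0.T@(np.array(P)-p)/.03).round(2),'shift(tool target)',(Rt.T@(np.array(P)-p)/.03).round(2))
    print('t',s['t'],'p',p.round(4),'x',R0[:,0].round(3),'y',R0[:,1].round(3),'z',R0[:,2].round(4),'q',s['joint_positions'].round(2),'w',s['gripper_width'],s['finger_force'],s['contact_force'].round(2))
E
python3 - <<'E'
from h import *
w=snap('wrist','w0'); s=bot.get_state(); R0=R.from_rotvec(s['orientation']).as_matrix()
T=np.array(w['T']); print('cam in tool',R0.T@(T[:3,3]-s['tool_pos']),(R0.T@T[:3,:3]).round(3)); print(w['K'],w['k1'])
plan([.47,-.1,.30],-5.4)
E
```

```text
cam in tool [ 0.06762258 -0.00067686 -0.17983137] [[ 0.001 -0.964 -0.267]
 [ 1.     0.001  0.   ]
 [ 0.    -0.267  0.964]]
[[336.31212174   0.         318.33053506]
 [  0.         336.31212174 200.40316566]
 [  0.           0.           1.        ]] -7.781928689465575e-05
k 0 turn units [-0.02  0.    6.09] shift(tool now) units [12.79 -7.84 -3.55] shift(tool target) [  7.06 -13.23  -3.56]
k 180 turn units [-1.000e-02 -2.000e-02 -2.991e+01] shift(tool now) units [12.79 -7.84 -3.55] shift(tool target) [-7.06 13.23 -3.56]
t 0.15 p [ 0.2218 -0.4752  0.1931] x [0.906 0.423 0.   ] y [ 0.423 -0.906 -0.002] z [-6.0e-04  1.4e-03 -1.0e+00] q [-1.13  0.26 -0.14  1.17  0.    1.57] w 0.0852037528115235 0.0 [-0.11  0.67  0.39]
```

Call:
arm_command([
  [[0.95,-0.5,-0.9],[0,0,0],0],
  [[0.95,-0.5,-0.9],[0,0,0],0],
  [[1,-0.55,-0.9],[0,0,0],0],
  [[1,-0.55,-0.9],[0,0,0],0],
  [[1,-0.55,0],[0,0,0],0],
])

```text
t: 0.65
tool_pos: [0.3236, -0.3418, 0.3052]
orientation: [3.062, 0.679, 0.005]
contact_force: [1.0, -0.9, -0.4]
gripper_width: 0.0855
finger_force: 0.0
```

Call:
arm_command([
  [[1,-0.55,0],[0,0,0],0],
  [[1,-0.55,0],[0,0,0],0],
  [[1,-0.55,0],[0,0,0],0],
  [[1,-0.55,0],[0,0,0],0],
  [[1,-0.55,0],[0,0,0],0],
])

```text
t: 1.15
tool_pos: [0.4231, -0.202, 0.3015]
orientation: [-3.067, -0.681, 0.001]
contact_force: [0.7, -0.1, -0.7]
gripper_width: 0.0851
finger_force: 0.0
```

Call:
arm_command([
  [[1,-0.55,0],[0,0,0],0],
  [[1,-0.5,0],[0,0,0],0],
  [[1,-0.5,0],[0,0,0],0],
  [[0.5,-0.2,0],[0,0,0],0],
  [[0,0,0],[0,0,0],0],
])

```text
t: 1.65
tool_pos: [0.4966, -0.11, 0.3011]
orientation: [-3.066, -0.685, 0.001]
contact_force: [-1.2, -0.1, -1.2]
gripper_width: 0.0856
finger_force: 0.0
```

Run:
```python
from h import *
w=snap('wrist','w1')
plan([.501,.248,.23],-5.4)
for P in([.57,-.261,.124],[.493,-.277,.124],[.61,-.253,.124]): print(proj(w,P))
```

```text
k 0 turn units [0.   0.02 6.1 ] shift(tool now) units [  5.25 -10.76   2.37] shift(tool target) [ -0.95 -11.93   2.37]
k 180 turn units [-2.00e-02  0.00e+00 -2.99e+01] shift(tool now) units [  5.25 -10.76   2.37] shift(tool target) [ 0.95 11.93  2.37]
t 1.7 p [ 0.4956 -0.111   0.3012] x [ 0.905  0.424 -0.001] y [ 0.424 -0.905 -0.   ] z [-1.4e-03 -4.0e-04 -1.0e+00] q [-0.22  0.21  0.07  1.43 -0.    2.48] w 0.08532335550396768 0.0 [-0.19 -1.25  0.82]
[475.08172673 170.5028353 ]
[450.53920664 236.99819943]
[489.21227369 133.03149345]
```

View pics/w1.png

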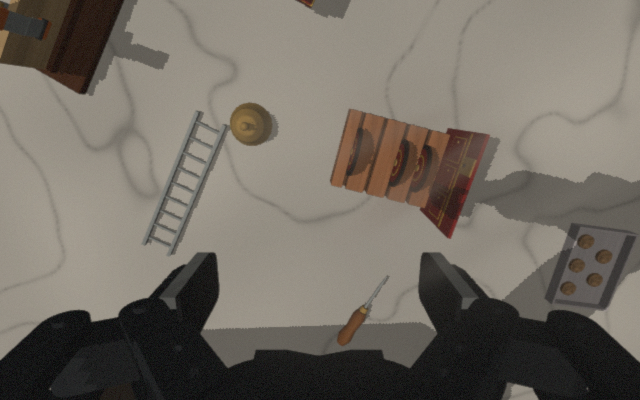

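The panel runs from about (488,133) to (452,236) in the wrist view, and its wheel-side face is visible. I'll enlarge it to find the tab.

Run:
```python
import cv2
a=cv2.imread('pics/w1.png')[120:245,400:505]
a=cv2.convertScaleAbs(cv2.resize(a,None,fx=4.5,fy=4.5,interpolation=cv2.INTER_CUBIC),alpha=1.6)
for j in range(0,125,10): cv2.line(a,(0,int(j*4.5)),(8,int(j*4.5)),(0,255,0),1)
for j in range(0,105,10): cv2.line(a,(int(j*4.5),0),(int(j*4.5),8),(0,255,0),1)
cv2.imwrite('pics/c1.png',a)
```

```text
(no output)
```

View pics/c1.png

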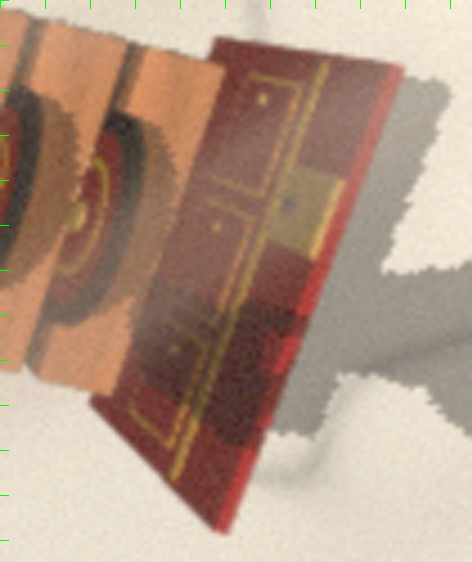

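The tab is at crop (270-345,165-262), on the wheel side and towards the panel's +x end. The centre of its top edge is about (340,222) on the panel's mid-line.

Run:
```python
from h import *
w=load('w1')
f=lambda x,y:atz(w,400+x/4.5,120+y/4.5,.124).round(4)
e1=f(398,65);e2=f(222,531);t=f(340,222); a=f(345,178);b=f(316,261)
print(e1,e2,(e1+e2)/2,np.linalg.norm(e1-e2),np.degrees(np.arctan2(*(e1-e2)[[1,0]])),'tab',t,a,b,np.linalg.norm(a-b),(t-(e1+e2)/2))
```

```text
[ 0.6084 -0.2531  0.124 ] [ 0.4914 -0.2764  0.124 ] [ 0.5499  -0.26475  0.124  ] 0.11929748530459479 11.262837482560693 tab [ 0.5713 -0.2608  0.124 ] [ 0.5808 -0.2562  0.124 ] [ 0.5608 -0.2607  0.124 ] 0.020500000000000018 [0.0214  0.00395 0.     ]
```

Call:
arm_command([
  [[0.5,-1,0],[0,0,0],0],
  [[0.5,-1,0],[0,0,0],0],
  [[0.5,-1,0],[0,0,0],0],
  [[0.5,-1,0],[0,0,0],0],
  [[0.5,-1,0],[0,0,0],0],
])

```text
t: 2.2
tool_pos: [0.4994, 0.0559, 0.3019]
orientation: [3.067, 0.677, -0.001]
contact_force: [-0.7, 0.0, 0.4]
gripper_width: 0.0856
finger_force: 0.0
```

Call:
arm_command([
  [[0.5,-1,0],[0,0,0],0],
  [[0.5,-1,0],[0,0,0],0],
  [[0.2,-1,0],[0,0,0],0],
  [[0,0,0],[0,0,-1],0],
  [[0,0,0],[0,0,-1],0],
])

```text
t: 2.7
tool_pos: [0.4942, 0.1525, 0.3017]
orientation: [2.993, 0.951, -0.001]
contact_force: [0.1, 0.1, -0.3]
gripper_width: 0.0855
finger_force: 0.0
```

Call:
arm_command([
  [[0,0,0],[0,0,-1],0],
  [[0,0,0],[0,0,-1],0],
  [[0,0,0],[0,0,-1],0],
  [[0,0,0],[0,0,-1],0],
  [[0,0,0],[0,0,-1],0],
])

```text
t: 3.2
tool_pos: [0.4944, 0.1513, 0.3018]
orientation: [2.719, 1.573, -0.001]
contact_force: [-0.2, -0.1, 0.3]
gripper_width: 0.0855
finger_force: 0.0
```

Call:
arm_command([
  [[0,0,0],[0,0,-1],0],
  [[0,0,0],[0,0,-1],0],
  [[0,0,0],[0,0,-1],0],
  [[0,0,0],[0,0,-1],0],
  [[0,0,0],[0,0,-1],0],
])

```text
t: 3.7
tool_pos: [0.4944, 0.1513, 0.3018]
orientation: [2.314, 2.124, -0.001]
contact_force: [0.8, 0.2, -0.0]
gripper_width: 0.0854
finger_force: 0.0
```

Call:
arm_command([
  [[0,0,0],[0,0,-1],0],
  [[0,0,0],[0,0,-1],0],
  [[0,0,0],[0,0,-1],0],
  [[0,0,0],[0,0,-1],0],
  [[0,0,0],[0,0,-1],0],
])

```text
t: 4.2
tool_pos: [0.4944, 0.1513, 0.3018]
orientation: [1.799, 2.575, -0.001]
contact_force: [1.4, 0.2, -0.3]
gripper_width: 0.0851
finger_force: 0.0
```

Call:
arm_command([
  [[0,0,0],[0,0,-1],0],
  [[0,0,0],[0,0,-1],0],
  [[0,0,0],[0,0,-1],0],
  [[0,0,0],[0,0,-1],0],
  [[0,0,0],[0,0,-1],0],
])

```text
t: 4.7
tool_pos: [0.4944, 0.1513, 0.3018]
orientation: [1.199, 2.904, -0.001]
contact_force: [-0.3, 0.9, -0.4]
gripper_width: 0.0852
finger_force: 0.0
```

Call:
arm_command([
  [[0,0,0],[0,0,-1],0],
  [[0,0,0],[0,0,-1],0],
  [[0,0,0],[0,0,-1],0],
  [[0,0,0],[0,0,-1],0],
  [[0,0,0],[0,0,-1],0],
])

```text
t: 5.2
tool_pos: [0.4944, 0.1513, 0.3018]
orientation: [-0.543, -3.094, 0.001]
contact_force: [-0.3, -0.8, 0.3]
gripper_width: 0.0853
finger_force: 0.0
```

Run:
```python
from h import *
plan([.501,.248,.23],-5.4)
```

```text
k 0 turn units [-0.00e+00  1.00e-02  3.31e+01] shift(tool now) units [0.89 3.11 2.39] shift(tool target) [-0.08 -3.23  2.39]
k 180 turn units [-0.01 -0.   -2.9 ] shift(tool now) units [0.89 3.11 2.39] shift(tool target) [0.08 3.23 2.39]
t 5.2 p [0.4944 0.1513 0.3018] x [-0.94  0.34 -0.  ] y [ 0.34   0.94  -0.001] z [-3.e-04 -9.e-04 -1.e+00] q [ 0.3   0.23  0.09  1.44 -0.    0.64] w 0.08531335780745551 0.0 [-0.26 -0.82  0.26]
```

Call:
arm_command([
  [[0,0,0],[0,0,-1],0],
  [[0,0,0],[0,0,-1],0],
  [[0,0,0],[0,0,-0.9],0],
  [[0,1,0.5],[0,0,0],0],
  [[0,1,0.5],[0,0,0],0],
])

```text
t: 5.7
tool_pos: [0.5011, 0.2113, 0.2723]
orientation: [0.156, 3.136, 0.0]
contact_force: [1.2, -0.8, -0.4]
gripper_width: 0.0853
finger_force: 0.0
```

Call:
arm_command([
  [[0,1,0.5],[0,0,0],0],
  [[0.1,0.2,0],[0,0,0],0],
  [[0,0,0],[0,0,0],0],
])

```text
t: 6.0
tool_pos: [0.5003, 0.2482, 0.2564]
orientation: [-0.15, -3.137, 0.002]
contact_force: [-0.3, -0.7, 0.2]
gripper_width: 0.0855
finger_force: 0.0
```

Run:
```python
from h import *
w=snap('wrist','w2')
plan([.501,.248,.23],-5.4)
print(proj(w,[.501,.248,.155]))
```

```text
k 0 turn units [-0.000e+00  2.000e-02  3.598e+01] shift(tool now) units [-0.01  0.01  0.9 ] shift(tool target) [ 0.01 -0.01  0.9 ]
k 180 turn units [-0.01 -0.   -0.02] shift(tool now) units [-0.01  0.01  0.9 ] shift(tool target) [-0.01  0.01  0.9 ]
t 6.05 p [0.5007 0.2477 0.2571] x [-0.995  0.096  0.   ] y [ 0.096  0.995 -0.001] z [-1.0e-04 -1.1e-03 -1.0e+00] q [ 0.46  0.3   0.09  1.35 -0.    0.56] w 0.08578976104279444 0.0 [ 0.29 -0.29  0.16]
[317.69801185 190.00294504]
```

View pics/w2.png

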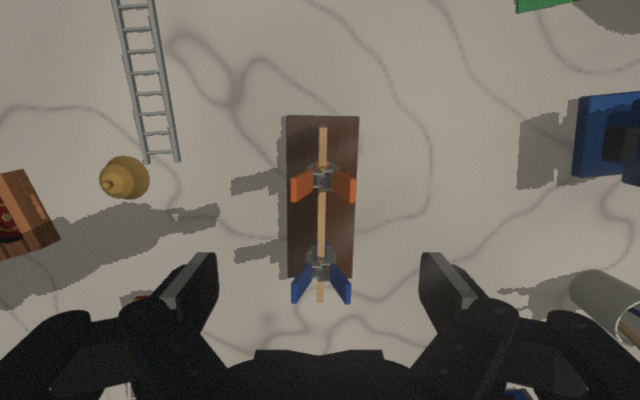

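The wrist view shows the orange clamp at (292-356, 165-202), straddling the strip, and the blue one below it. I'll enlarge the crop.

Run:
```python
import cv2
a=cv2.imread('pics/w2.png')[110:310,275:375]
k=6
a=a[40:130]
a=cv2.convertScaleAbs(cv2.resize(a,None,fx=k,fy=k,interpolation=cv2.INTER_CUBIC),alpha=1.6)
for j in range(0,90,10): cv2.line(a,(0,j*k),(8,j*k),(0,255,0),1)
for j in range(0,100,10): cv2.line(a,(j*k,0),(j*k,8),(0,255,0),1)
cv2.imwrite('pics/c2.png',a)
```

```text
(no output)
```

View pics/c2.png

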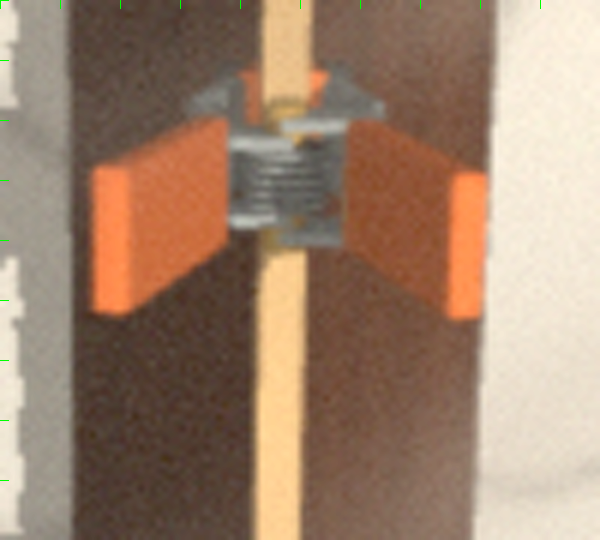

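Run:
```python
from h import *
w=load('w2')
f=lambda x,y,z:atz(w,275+x/6,150+y/6,z)
L=[f(92,167,.155),f(94,313,.155)];Rr=[f(487,173,.155),f(484,318,.155)]
print(L,Rr); l=sum(L)/2;r=sum(Rr)/2
print('mid',(l+r)/2,'wid',np.linalg.norm(l-r),'len',np.linalg.norm(L[0]-L[1]),'yaw',np.degrees(np.arctan2(-(l-r)[0],(l-r)[1])))
a=f(286,0,.09);b=f(278,535,.09); print('strip',a,b,np.degrees(np.arctan2(*(b-a)[[1,0]])))
c=f(286,98,.105);d=f(279,250,.105);print('pin ends?',c,d)
m=(l+r)/2
plan([m[0],m[1],.126],-5.4)
```

```text
[array([0.48819495, 0.22580159, 0.155     ]), array([0.50960618, 0.22358294, 0.155     ])] [array([0.4943423 , 0.28157404, 0.155     ]), array([0.51566529, 0.27974919, 0.155     ])]
mid [0.50195218 0.25267694 0.155     ] wid 0.05630113578356514 len 0.021525872485469128 yaw 173.77671588320223
strip [0.47502618 0.25534415 0.09      ] [0.57239419 0.24494916 0.09      ] -6.093804068880718
pin ends? [0.48934012 0.2538777  0.105     ] [0.51504466 0.25033482 0.105     ]
k 0 turn units [-0.000e+00  2.000e-02  3.598e+01] shift(tool now) units [-0.03  0.17  4.37] shift(tool target) [ 0.03 -0.17  4.37]
k 180 turn units [-0.01 -0.   -0.02] shift(tool now) units [-0.03  0.17  4.37] shift(tool target) [-0.03  0.17  4.37]
t 6.05 p [0.5007 0.2477 0.2571] x [-0.995  0.096  0.   ] y [ 0.096  0.995 -0.001] z [-1.0e-04 -1.1e-03 -1.0e+00] q [ 0.46  0.3   0.09  1.35 -0.    0.56] w 0.08578976104279444 0.0 [ 0.29 -0.29  0.16]
```

Call:
arm_command([
  [[-0.03,0.15,0.4],[0,0,0.1],0],
  [[0,0,1],[0,0,0],0],
  [[0,0,1],[0,0,0],0],
  [[0,0,1],[0,0,0],0],
  [[0,0,1],[0,0,0],0],
])

```text
t: 6.55
tool_pos: [0.5025, 0.2522, 0.1238]
orientation: [0.167, 3.136, 0.0]
contact_force: [0.8, 0.8, -0.7]
gripper_width: 0.0853
finger_force: 0.0
```

Call:
arm_command([
  [[0,0,0],[0,0,0],0],
  [[0,0,0],[0,0,0],0],
])

```text
t: 6.75
tool_pos: [0.5021, 0.2525, 0.125]
orientation: [-0.166, -3.137, 0.001]
contact_force: [-0.8, 0.6, -0.1]
gripper_width: 0.0851
finger_force: 0.0
```

Run:
```python
from h import *
plan([.502,.2525,.124],-6)
```

```text
k 0 turn units [-1.000e-02  1.000e-02  3.599e+01] shift(tool now) units [ 0.   -0.    0.03] shift(tool target) [-0.    0.    0.03]
k 180 turn units [-0.01 -0.01 -0.01] shift(tool now) units [ 0.   -0.    0.03] shift(tool target) [ 0.   -0.    0.03]
t 6.75 p [0.5021 0.2525 0.125 ] x [-0.994  0.105  0.001] y [ 0.105  0.994 -0.001] z [-6.e-04 -5.e-04 -1.e+00] q [ 0.47  0.36 -0.18  1.03 -0.    0.57] w 0.08511041541095477 0.0 [-0.8   0.61 -0.15]
```

Call:
arm_command([
  [[0,0,0],[0,0,0],0.35],
  [[0,0,0],[0,0,0],0.5],
  [[0,0,0],[0,0,0],0.6],
  [[0,0,0],[0,0,0],0.7],
  [[0,0,0],[0,0,0],0.8],
])

```text
t: 7.25
tool_pos: [0.5024, 0.2536, 0.1251]
orientation: [0.163, 3.137, 0.001]
contact_force: [0.2, -0.5, -0.4]
gripper_width: 0.0173
finger_force: 0.0
```

Call:
arm_command([
  [[0,0,0],[0,0,0],1],
  [[0,0,0],[0,0,0],1],
  [[0,0,0],[0,0,0],1],
  [[0,0,0],[0,0,0],1],
  [[0,0,0],[0,0,0],1],
])

```text
t: 7.75
tool_pos: [0.5021, 0.2534, 0.1247]
orientation: [-0.164, -3.137, 0.0]
contact_force: [0.0, 0.4, -0.1]
gripper_width: -0.0001
finger_force: 0.0
```

Run:
```python
from h import *
w=snap('wrist','w3')
plan([.502,.2525,.124],-6)
im=cv2.imread('pics/w3.png')[100:400,160:480]
cv2.imwrite('pics/c3.png',cv2.convertScaleAbs(cv2.resize(im,None,fx=2,fy=2),alpha=1.6))
```

```text
k 0 turn units [  0.    -0.   -35.99] shift(tool now) units [ 0.   -0.03  0.02] shift(tool target) [-0.    0.03  0.02]
k 180 turn units [-0.   -0.    0.01] shift(tool now) units [ 0.   -0.03  0.02] shift(tool target) [ 0.   -0.03  0.02]
t 7.8 p [0.5022 0.2534 0.1247] x [-0.995  0.104  0.   ] y [ 0.104  0.995 -0.   ] z [-0. -0. -1.] q [ 0.47  0.36 -0.18  1.03 -0.    0.57] w -0.0002926290230936288 0.0 [ 0.11  0.82 -0.06]
```

View pics/c3.png

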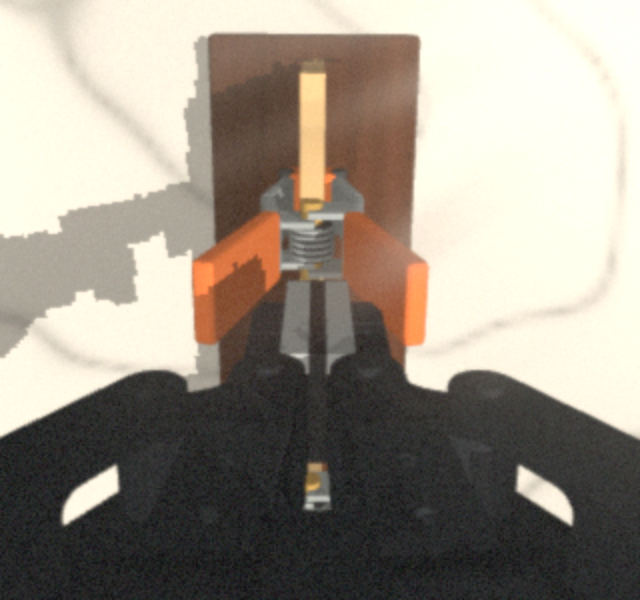

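The fingers closed at crop (285-350, 280-360), on the +x side of the clamp, so the grasp missed and the clamp has stayed put. I'll find out why.

Run:
```python
from h import *
w=load('w3');w2=load('w2'); t=load('t0');s=load('s0')
T=np.array(w['T']); st=bot.get_state();p=st['tool_pos'];R0=R.from_rotvec(st['orientation']).as_matrix()
print('cam',T[:3,3],(R0.T@(T[:3,3]-p)).round(4))
c=lambda P:(proj(w,P)-[160,100])*2
print('tcp',c(p),'grasp',c(p-R0[:,2]*.019),'handle mid',c([.502,.2527,.155]))
f=lambda x,y:(w,160+x/2,100+y/2); g=lambda x,y:(w2,275+x/6,150+y/6)
# handle corners: triangulate w2+w3 ; scene
for a,b in(((194,263),(92,167)),((196,344),(94,313)),((428,264),(487,173)),((426,345),(484,318))): print(tri(f(*a),g(*b)))
for a,b,c_ in(((92,525),(138,42),None),): pass
S=lambda x,y:(s,325+x/4,100+y/4);Tt=lambda x,y:(t,210+x/5,165+(y-300)/5)
print('scene+top', tri(S(104,90),Tt(190,555)),tri(S(151,47),Tt(93,543)))
print('pin w2/w3',tri(f(312,203),g(286,98)),tri(f(312,280),g(279,250)))
```

```text
cam [0.43538941 0.26111842 0.30460515] [ 0.0672  0.0007 -0.1799]
tcp [314.31278083 261.09829464] grasp [314.018355   287.05523978] handle mid [310.92119535 304.97498792]
[0.48848705 0.22595208 0.15438393]
[0.50977142 0.22346045 0.15428991]
[0.49433559 0.28146189 0.15513735]
[0.51591343 0.27977592 0.15416968]
scene+top [0.49783707 0.22277294 0.15205507] [0.50294332 0.27948225 0.14903668]
pin w2/w3 [0.4877445  0.25404827 0.11472415] [0.51438624 0.25083838 0.10810493]
```

Run:
```python
from h import *
s1=snap('scene','s1');s0=load('s0');w=load('w3')
st=bot.get_state();p=st['tool_pos'];up=np.array([0,0,1.])
def crop(s,P,x,y,ww,hh,k):
    im=cv2.cvtColor(s['image'],cv2.COLOR_RGB2BGR)[y:y+hh,x:x+ww]
    im=cv2.convertScaleAbs(cv2.resize(im,None,fx=k,fy=k,interpolation=cv2.INTER_CUBIC),alpha=2)
    for i,d in enumerate((0,.019,.043)):
        q=((proj(s,P+up*d)-[x,y])*k).astype(int); print(q); cv2.circle(im,tuple(q.tolist()),3,[(0,255,0),(255,255,0),(255,0,255)][i],-1)
    return im
a=crop(s1,p,330,80,80,100,5);b=crop(s0,np.array([.2218,-.4752,.193]),0,180,80,100,5)
cv2.imwrite('pics/c4.png',np.hstack([a,b]))
```

```text
[135 219]
[137 193]
[141 160]
[315 394]
[295 371]
[269 342]
```

View pics/c4.png

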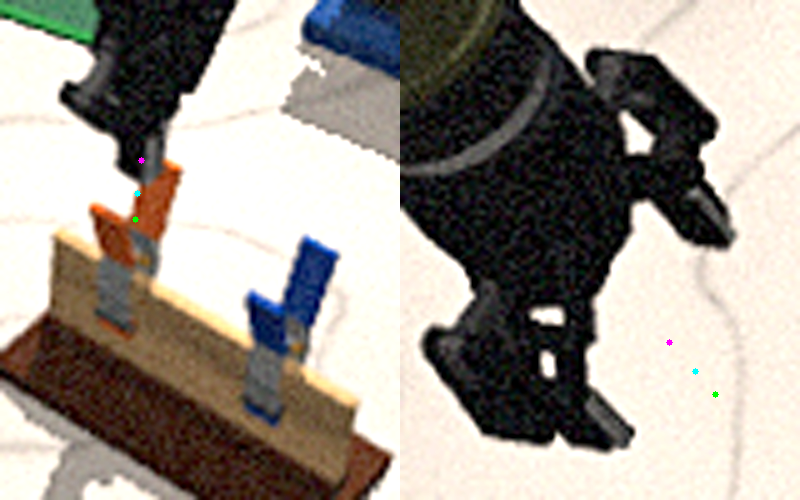

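Run:
```python
from h import *
from scipy.optimize import least_squares
s=load('s1');w=load('w3');st=bot.get_state();p=np.array(st['tool_pos']);R0=R.from_rotvec(st['orientation']).as_matrix()
us=np.array([330+155/5,80+181/5]);uw=np.array([160+317/2,100+280/2])
for hw in(.011,.009):
    F=lambda t:np.r_[(proj(s,p+R0@(t+[-hw,0,0]))-us)*1.5,proj(w,p+R0@(t+[hw,0,0]))-uw]
    r=least_squares(F,np.zeros(3)); print('tip in tool frame',r.x.round(4),r.fun.round(2))
    G=lambda z:F(np.array([0,0,z[0]])); r=least_squares(G,[0.]); print('z only',r.x,r.fun.round(2))
w2=load('w2') # open tips: left inner top (217,253), right (420,253)
for hw in(.011,):
    for z in(-.03,-.04,-.05): print(z,proj(w2,np.array([.5007,.2477,.2571])+R0@np.array([hw,-.0425,z])),proj(w2,np.array([.5007,.2477,.2571])+R0@np.array([hw,.0425,z])))
```

```text
tip in tool frame [-0.0017  0.0006 -0.0367] [ 1.66 -0.46 -0.32 -0.32]
z only [-0.04007088] [ 0.79 -2.1  -1.77 -1.11]
tip in tool frame [-0.0009  0.0008 -0.034 ] [ 0.3  -0.08 -0.06 -0.06]
z only [-0.03590306] [-0.31 -0.87 -1.72 -0.45]
-0.03 [226.1688241  231.35374213] [406.04570355 233.09167681]
-0.04 [220.16700326 239.30030976] [411.66706205 241.14801208]
-0.05 [213.33583746 248.3449669 ] [418.06493007 250.31722877]
```

The real fingertips sit about 36 mm short of the reported TCP, with no sideways offset; the open-finger view gives 49 mm, which matches the 13 mm swing. So they closed just above the handles. I'll open, go about 37 mm lower and squeeze again.

Call:
arm_command([
  [[0,0,0],[0,0,0],0],
  [[0,0,0],[0,0,0],0],
  [[0,0,0],[0,0,0],0],
  [[0,0,0],[0,0,0],0],
  [[0,0,0],[0,0,0],0],
])

```text
t: 8.35
tool_pos: [0.5021, 0.2534, 0.1247]
orientation: [-0.164, -3.137, 0.0]
contact_force: [-0.3, 1.0, 0.3]
gripper_width: 0.0722
finger_force: 0.0
```

Call:
arm_command([
  [[0,0,0],[0,0,0],0],
  [[0,-0.03,0],[0,0,0],0],
  [[0,0,0.6],[0,0,0],0],
  [[0,0,0.65],[0,0,0],0],
  [[0,0,0],[0,0,0],0],
])

```text
t: 8.85
tool_pos: [0.4999, 0.2514, 0.0849]
orientation: [-0.163, -3.133, 0.004]
contact_force: [-0.4, -0.2, -0.5]
gripper_width: 0.0857
finger_force: 0.0
```

Call:
arm_command([
  [[0,0,0],[0,0,0],0.2],
  [[0,0,0],[0,0,0],0.3],
  [[0,0,0],[0,0,0],0.4],
  [[0,0,0],[0,0,0],0.5],
  [[0,0,0],[0,0,0],0.6],
])

```text
t: 9.35
tool_pos: [0.5029, 0.2528, 0.0883]
orientation: [0.164, 3.135, 0.001]
contact_force: [-0.9, -0.7, 4.2]
gripper_width: 0.0345
finger_force: 11.5
```

Call:
arm_command([
  [[0,0,0],[0,0,0],0.7],
  [[0,0,0],[0,0,0],0.8],
  [[0,0,0],[0,0,0],1],
  [[0,0,0],[0,0,0],1],
  [[0,0,0],[0,0,0],1],
])

```text
t: 9.85
tool_pos: [0.5034, 0.252, 0.09]
orientation: [0.164, 3.133, -0.0]
contact_force: [-1.7, -3.6, 13.2]
gripper_width: 0.0247
finger_force: 59.7
```

Run:
```python
from h import *
snap('wrist','w4'); plan([.502,.2525,.09],-6)
```

```text
k 0 turn units [ 0.07 -0.   36.  ] shift(tool now) units [ 0.05  0.01 -0.  ] shift(tool target) [-0.05 -0.01 -0.  ]
k 180 turn units [ 0.    0.04 -0.  ] shift(tool now) units [ 0.05  0.01 -0.  ] shift(tool target) [ 0.05  0.01 -0.  ]
t 9.9 p [0.5034 0.252  0.0899] x [-0.995  0.105 -0.004] y [0.105 0.995 0.   ] z [ 3.8e-03 -4.0e-04 -1.0e+00] q [ 0.47  0.38 -0.24  0.95 -0.    0.57] w 0.02431854121596689 59.65899646282196 [-1.27 -3.03 11.38]
```

Call:
arm_command([
  [[0,0,-0.2],[0,0,0],1],
  [[0,0,-0.4],[0,0,0],1],
  [[0,0,-0.6],[0,0,0],1],
  [[0,0,-0.7],[0,0,0],1],
  [[0,0,-0.7],[0,0,0],1],
])

```text
t: 10.4
tool_pos: [0.5019, 0.2526, 0.1663]
orientation: [-0.163, -3.137, -0.0]
contact_force: [1.2, -0.7, -1.1]
gripper_width: 0.0244
finger_force: 59.1
```

Call:
arm_command([
  [[0,0,-0.7],[0,0,0],1],
  [[0,0,-0.7],[0,0,0],1],
  [[0,0,-0.4],[0,0,0],1],
  [[0,0,0],[0,0,0],1],
  [[0,0,0],[0,0,0],1],
])

```text
t: 10.9
tool_pos: [0.5019, 0.2525, 0.2187]
orientation: [-0.164, -3.137, 0.0]
contact_force: [-1.1, 0.4, -0.4]
gripper_width: 0.0247
finger_force: 59.1
```

Run:
```python
from h import *
w=snap('wrist','w5');s=snap('scene','s5'); snap('top','t5'); plan([.5714,-.2607,.20],11.3)
a=cv2.cvtColor(w['image'],cv2.COLOR_RGB2BGR)[150:350,220:420]
b=cv2.cvtColor(s['image'],cv2.COLOR_RGB2BGR)[60:180,320:420]
f=lambda i,k:cv2.convertScaleAbs(cv2.resize(i,None,fx=k,fy=k,interpolation=cv2.INTER_CUBIC),alpha=1.6)
a=f(a,2);b=f(b,4)
m=np.zeros((480,800,3),np.uint8);m[:400,:400]=a;m[:480,400:]=b
cv2.imwrite('pics/c5.png',m)
for P in ([.502,.2525,.0],): pass
```

```text
k 0 turn units [-4.000e-02  2.000e-02  3.255e+01] shift(tool now) units [ -4.11 -16.76   0.61] shift(tool target) [-1.06 17.22  0.6 ]
k 180 turn units [-0.01 -0.03 -3.45] shift(tool now) units [ -4.11 -16.76   0.61] shift(tool target) [  1.06 -17.22   0.6 ]
t 11.05 p [0.5013 0.2521 0.2179] x [-0.995  0.104  0.002] y [ 0.104  0.995 -0.001] z [-0.0023 -0.0011 -1.    ] q [0.47 0.32 0.01 1.26 0.   0.57] w 0.024278626717252064 59.12189304828644 [ 0.81  0.63 -1.38]
```

View pics/c5.png

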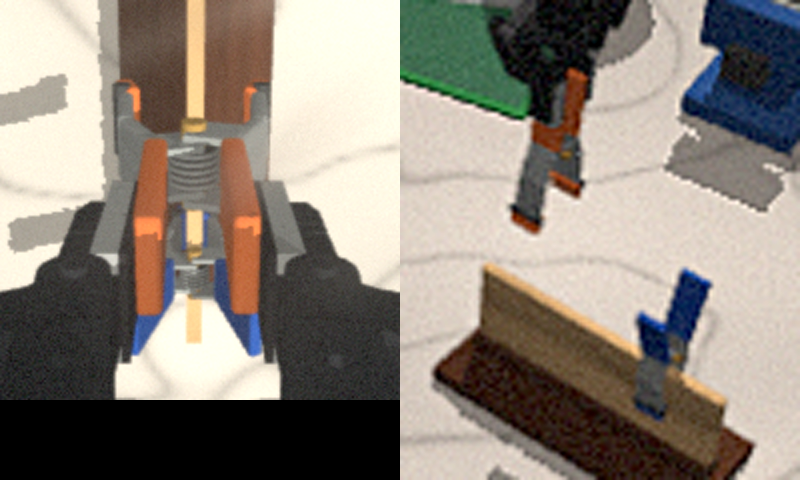

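Both views show the clamp held with jaws wide open, clear of the strip and square in the fingers: handle tops at crop rows 218-312, pin end at (193,125), blue clamp untouched. Next I'll fit where the pin sits in the tool frame.

Run:
```python
from h import *
from scipy.optimize import least_squares
s=load('s5');w=load('w5');p=np.array([.5019,.2525,.2185]);R0=R.from_euler('z',-6,degrees=True).as_matrix()@np.diag([-1,1,-1.])
W=lambda x,y:np.array([220+x/2,150+y/2]);S=lambda x,y:np.array([320+(x-400)/4,60+y/4])
obs=[(w,(.013,0,0),W(193,125)),(s,(-.013,0,0),S(567,153)),
(w,(.011,-.013,-.05),W(135,220)),(w,(.011,.013,-.05),W(260,220)),(w,(-.011,-.013,-.05),W(136,312)),(w,(-.011,.013,-.05),W(260,314)),
(s,(.011,-.0245,.054),S(512,222)),(s,(-.011,-.0245,.054),S(537,233)),(s,(-.011,.0245,.054),S(580,194))]
F=lambda t:np.concatenate([proj(c,p+R0@(t+np.array(o)))-u for c,o,u in obs])
for rr in (1,.5):
    r=least_squares(F,[0,0,-.05],loss='soft_l1',f_scale=rr);print(r.x.round(4));
print(r.fun.reshape(-1,2).round(1))
for n,sel in(('w',obs[:1]+obs[2:6]),('s',obs[1:2]+obs[6:])):
    G=lambda t:np.concatenate([proj(c,p+R0@(t+np.array(o)))-u for c,o,u in sel]);print(n,least_squares(G,[0,0,-.05]).x.round(4))
```

```text
[-0.0022  0.0008 -0.0061]
[-0.0023  0.0008 -0.0059]
[[ 2.2  3.2]
 [ 2.9 -0. ]
 [-1.1 -1.3]
 [ 1.  -1.2]
 [-0.3  0.8]
 [-0.4 -0.1]
 [ 2.  -0.6]
 [ 2.6  0.4]
 [ 2.8  0.1]]
w [-0.0022  0.0008 -0.006 ]
s [0.0139 0.0141 0.0134]
```

Call:
arm_command([
  [[-0.1,-0.5,0],[0,0,0],1],
  [[-0.2,-0.8,0],[0,0,0],1],
  [[-0.25,-1,0],[0,0,0],1],
  [[-0.25,-1,0],[0,0,0],1],
  [[-0.25,-1,0],[0,0,0],1],
])

```text
t: 11.55
tool_pos: [0.5194, 0.1188, 0.2186]
orientation: [-0.164, -3.136, 0.001]
contact_force: [0.5, 0.2, -0.9]
gripper_width: 0.0248
finger_force: 59.1
```

Call:
arm_command([
  [[-0.25,-1,0],[0,0,0],1],
  [[-0.25,-1,0],[0,0,0],1],
  [[-0.25,-1,0],[0,0,0],1],
  [[-0.25,-1,0],[0,0,0],1],
  [[-0.25,-1,0],[0,0,0],1],
])

```text
t: 12.05
tool_pos: [0.5409, -0.0344, 0.2187]
orientation: [-0.165, -3.136, 0.001]
contact_force: [-0.9, 0.5, -0.9]
gripper_width: 0.0245
finger_force: 59.1
```

Call:
arm_command([
  [[-0.25,-1,0],[0,0,0],1],
  [[-0.25,-1,0],[0,0,0],1],
  [[-0.25,-1,0],[0,0,0],1],
  [[-0.25,-1,0],[0,0,0],1],
  [[-0.25,-1,0],[0,0,0],1],
])

```text
t: 12.55
tool_pos: [0.5623, -0.1873, 0.2186]
orientation: [-0.165, -3.136, 0.0]
contact_force: [0.1, 0.0, -0.8]
gripper_width: 0.0249
finger_force: 59.1
```

Call:
arm_command([
  [[-0.25,-1,0],[0,0,0],1],
  [[-0.2,-0.8,0],[0,0,0],1],
  [[-0.1,-0.5,0],[0,0,-0.5],1],
  [[0,0,0],[0,0,-1],1],
  [[0,0,0],[0,0,-1],1],
])

```text
t: 13.05
tool_pos: [0.5713, -0.2572, 0.2182]
orientation: [0.181, -3.134, -0.001]
contact_force: [0.4, 0.7, -1.1]
gripper_width: 0.0244
finger_force: 59.1
```

Call:
arm_command([
  [[0,0,0],[0,0,-0.95],1],
  [[0,0,0],[0,0,0],1],
  [[0,0,0],[0,0,0],1],
])

```text
t: 13.35
tool_pos: [0.5718, -0.256, 0.2187]
orientation: [0.305, -3.126, -0.001]
contact_force: [-0.1, 0.1, -0.3]
gripper_width: 0.0243
finger_force: 59.1
```

Run:
```python
from h import *
plan([.5705,-.2613,.1515],11.3)
```

```text
k 0 turn units [-2.000e-02 -1.000e-02  3.597e+01] shift(tool now) units [ 0.08 -0.17  2.24] shift(tool target) [-0.08  0.16  2.24]
k 180 turn units [ 0.01 -0.01 -0.03] shift(tool now) units [ 0.08 -0.17  2.24] shift(tool target) [ 0.08 -0.16  2.24]
t 13.35 p [ 0.5718 -0.256   0.2187] x [-0.981 -0.193  0.001] y [-0.193  0.981  0.   ] z [-1.1e-03  3.0e-04 -1.0e+00] q [-0.42  0.43  0.19  1.33 -0.   -0.62] w 0.024285449587684662 59.11288797855377 [-0.14  0.09 -0.33]
```

Call:
arm_command([
  [[0.08,-0.16,0],[0,0,-0.03],1],
  [[0,0,0],[0,0,0],1],
  [[0,0,0],[0,0,0],1],
])

```text
t: 13.65
tool_pos: [0.571, -0.261, 0.2192]
orientation: [0.312, -3.126, -0.0]
contact_force: [0.4, -0.1, -0.9]
gripper_width: 0.0243
finger_force: 59.1
```

Run:
```python
from h import *
w=snap('wrist','w6');s=snap('scene','s6')
plan([.5705,-.2613,.1515],11.3)
def asc(c,x,y,ww,hh,st):
    hsv=cv2.cvtColor(c['image'],cv2.COLOR_RGB2HSV)
    for v in range(y,y+hh,st):
        l=''
        for u in range(x,x+ww,st//2 if st>1 else 1):
            H,S,V=hsv[v,u].astype(int)
            l+='o' if 4<H<13 and S>170 and V>90 else 'R' if (H<=4 or H>172) and S>140 and V>60 else 'r' if (H<=6 or H>168) and S>110 else 'y' if 18<H<32 and S>80 else '#' if V<40 else 'w' if S<40 and V>90 else '.'
        print(v,l)
e=lambda d:[.5499+d*np.cos(np.radians(11.3)),-.2648+d*np.sin(np.radians(11.3)),.124]
for c in(w,s): print([proj(c,e(d)).round(1) for d in(-.06,0,.012,.022,.032,.06)])
print('wrist, 230..410');asc(w,230,60,180,170,4)
```

```text
k 0 turn units [ -0.     0.   -35.98] shift(tool now) units [ 0.02 -0.01  2.26] shift(tool target) [-0.02  0.01  2.26]
k 180 turn units [0.   0.   0.02] shift(tool now) units [ 0.02 -0.01  2.26] shift(tool target) [ 0.02 -0.01  2.26]
t 13.75 p [ 0.5711 -0.2608  0.2192] x [-0.98  -0.198 -0.   ] y [-0.198  0.98   0.   ] z [ 0.e+00  1.e-04 -1.e+00] q [-0.43  0.43  0.19  1.33  0.   -0.63] w 0.024375995471197585 59.12907600402832 [ 0.24 -0.37 -0.83]
[array([318.3,  88.7]), array([318.1, 165.3]), array([318.1, 179.5]), array([318.1, 191.2]), array([318. , 202.6]), array([318. , 233.5])]
[array([228.3, 268.6]), array([253.2, 278.1]), array([258.2, 280.1]), array([262.5, 281.7]), array([266.8, 283.3]), array([278.8, 287.9])]
wrist, 230..410
60 wwwwwwwwwwwwwwwwwwwwwwwwwwwwwwwwwwwwwwwwwwwwwwwwwwwwwwwwwwwwwwwwwwwwwwwwwwwwwwwwwwwwwwwwww
64 wwwwwwwwwwwwwwwwwwwwwwwwwwwwwwwwwwwwwwwwwwwwwwwwwwwwwwwwwwwwwwwwwwwwwwwwwwwwwwwwwwwwwwwwww
68 wwwwwwwwwwwwwwwwwwwwwwwwwwwwwwwwwwwwwwwwwwwwwwwwwwwwwwwwwwwwwwwwwwwwwwwwwwwwwwwwwwwwwwwwww
72 wwwwwwwwwwwwwwwwwwwwwwwwwwwwwwwwwwwwwwwwwwwwwwwwwwwwwwwwwwwwwwwwwwwwwwww
[... 3017 characters left out ...]
w.......wwwwwwwwwwwwwwwwwwwwwwwwwww
204 wwwwwwwwwwwwwwwwwwwwwwww.......wwwwwwwwwwww.RR.wwwwwwwww.......wwwwwwwwwwwwwwwwwwwwwwwwwww
208 wwwwwwwwwwwwwwwwwwwwwwww.......wwwwwwwwwww..rR.wwwwwwwww.....wwwwwwwwwwwwwwwwwwwwwwwwwwwww
212 wwwwwwwwwwwwwwwwwwwwwwww......wwwwwwwwww.y...yy......www...wwwwwwwwwwwwwwwwwwwwwwwwwwwwwww
216 wwwwwwwwwwwwwwwwwwwwwwww.........wwwwwww.................wwwwwwwwwwwwwwwwwwwwwwwwwwwwwwwww
220 wwwwwwwwwwwwwwwwwwwwwwww....................w.wwwww.....wwwwwwwwwwwwwwwwwwwwwwwwwwwwwwwwww
224 wwwwwwwwwwwwwwwwwwwwwwww.................................wwwwwwwwwwwwwwwwwwwwwwwwwwwwwwwww
228 wwwwwwwwwwwwwwwwwwwwwwwww................................wwwwwwwwwwwwwwwwwwwwwwwwwwwwwwwww
```

Call:
arm_command([
  [[0,0.04,0],[0,0,0],1],
  [[0,0,0.2],[0,0,0],1],
  [[0,0,0.35],[0,0,0],1],
  [[0,0,0.35],[0,0,0],1],
  [[0,0,0.35],[0,0,0],1],
])

```text
t: 14.25
tool_pos: [0.5705, -0.2593, 0.1802]
orientation: [0.313, -3.125, -0.001]
contact_force: [-0.2, -0.3, -1.4]
gripper_width: 0.0244
finger_force: 59.1
```

Call:
arm_command([
  [[0,0,0.3],[0,0,0],1],
  [[0,0,0.3],[0,0,0],1],
  [[0,0,0.2],[0,0,0],1],
  [[0,0,0.15],[0,0,0],1],
  [[0,0,0],[0,0,0],1],
])

```text
t: 14.75
tool_pos: [0.5706, -0.2595, 0.1525]
orientation: [0.313, -3.125, -0.001]
contact_force: [0.7, 0.3, -1.3]
gripper_width: 0.0239
finger_force: 59.1
```

Call:
arm_command([
  [[0,0,0],[0,0,0],1],
  [[0,0,0],[0,0,0],1],
])

```text
t: 14.95
tool_pos: [0.5713, -0.2598, 0.1537]
orientation: [-0.313, 3.125, -0.001]
contact_force: [-0.5, -0.5, -1.0]
gripper_width: 0.0245
finger_force: 59.1
```

Run:
```python
from h import *
w=snap('wrist','w7');s=snap('scene','s7');s0=load('s0')
plan([.5711,-.260,.1515],11.3)
def asc(c,x,y,ww,hh,sv,su):
    hsv=cv2.cvtColor(c['image'],cv2.COLOR_RGB2HSV)
    for v in range(y,y+hh,sv):
        l=''
        for u in range(x,x+ww,su):
            H,S,V=hsv[v,u].astype(int)
            l+='o' if 4<H<13 and S>170 and V>90 else 'R' if (H<=4 or H>172) and S>140 and V>60 else 'r' if (H<=6 or H>168) and S>110 else 'y' if 18<H<32 and S>80 else '#' if V<40 else 'w' if S<40 and V>90 else '.'
        print(v,l)
asc(w,250,60,140,220,4,2)
print('scene before');asc(s0,222,262,70,34,2,1)
print('scene now');asc(s,222,230,70,66,2,1)
```

```text
k 0 turn units [-1.000e-02 -1.000e-02 -3.598e+01] shift(tool now) units [ 0.01 -0.01  0.07] shift(tool target) [-0.01  0.01  0.07]
k 180 turn units [-0.01  0.01  0.02] shift(tool now) units [ 0.01 -0.01  0.07] shift(tool target) [ 0.01 -0.01  0.07]
t 15.05 p [ 0.5712 -0.2598  0.1537] x [-0.98  -0.198 -0.001] y [-0.198  0.98  -0.001] z [ 9.e-04 -4.e-04 -1.e+00] q [-0.43  0.45  0.05  1.17  0.   -0.63] w 0.024427824377429193 59.12764012813568 [-0.24 -0.81 -1.64]
60 wwwwwwwwwwwwwwwwwwwwwwwwwwwwwwwwwwwwwwwwwwwwwwwwwwwwwwwwwwwwwwwwwwwwww
64 wwwwwwwwwwwwwwwwwwwwwwwwwwwwwwwwwwwwwwwwwwwwwwwwwwwwwwwwwwwwwwwwwwwwww
68 wwwwwwwwwwwwwwwwwwwwwwwwwwwwwwwwwwwwwwwwwwwwwwwwwwwwwwwwwwwwwwwwwwwwww
72 wwwwwwwwwwwwwwwwwwwwwwwwwwwwwwwwwwwwwwwwwwwwwwwwwwwwwwwwwwwwwwwwwwwwww
76 wwwwwwwwwwwwwwwwwwwwwwwwwwwwwwwwwwwwwwwwwwwwwwwwwwwwwwwwwwwwwwwwwwwwww
80 wwwwwwwwwwwwwwwwwwwwwwwwwwwwwwwwwwwwwwwwwwwwwwwwwwwwwwwwwwwwwwwwwwwwww
84 wwwwwwwwwwwwwwwwwwwwwwwwwwwwwwww.RRRwwwwwwwwwwwwwwwwwwwwwwwwwwwwwwwwww
88 wwwwwwwwwwwwwwwwwwwwwwwwwwwwwwww.RRR.wwwwwwwwwwwwwwwwwwwwwwwwwwwwwwwww
92 wwwwwwwwwwwwwwwwwwwwwwwwwwwwwwww.RRR.wwww
[... 6551 characters left out ...]
....#r.y.rr###...........
278 wwwwwwww.r.yy.rrrrrrrrr.rrrrRRR..........##....o.....rrrr#y...........
280 wwwwwwwww.rr.....y.rrrrrrrrrrr..........yr####............#...........
282 wwwwwwwwww.r.rrr.yyrryyrrrrrrr..........RRr.yy###.....................
284 wwwwwwwwww..rrrrr.rrrr..rryy...........rrrrRRRRR###...................
286 wwwwwwwwwww.rr.rrrrrrrrr.r...r.........rrrrrrrrRRRRRRR...............w
288 wwwwwwwwwwww.rrrr..rrrrrr.rrrr..........rrrrrrrrrrr.rRRRR...........ww
290 wwwwwwwwwwww.rr..rrrrr.rr.rrrr.........r.ry.rrrrrrrrrrrrr..........www
292 wwwwwwwwwwwww.........rrrrrr.r.##............r..y.rrrrrrrr........wwww
294 wwwwwwwwwwww...............rrrrooo..#####r.rrrr...r.y...rr...r...wwwww
```

Run:
```python
from h import *
w=load('w7');s=load('s7');p=np.array([.5712,-.2598,.1537]);R0=R.from_euler('z',11.4,degrees=True).as_matrix()@np.diag([-1,1,-1.])
tl=lambda u,v,z:(R0.T@(atz(w,u,v,z)-p)*1000).round(1)
print('panel -x end',tl(318,83,.124),'tab start',tl(322,198,.124))
hsv=cv2.cvtColor(w['image'],cv2.COLOR_RGB2HSV)
print('col322 hsv',[(v,*hsv[v,322]) for v in range(186,216,2)])
for d in(.052,.054,.056):
  print(d,[proj(s,p+R0@np.array([x,-.0245,-.0065+d])).round(1) for x in(.013,.002,-.009,-.013)])
hs=cv2.cvtColor(s['image'],cv2.COLOR_RGB2HSV)
for v in range(284,306):
    print(v,''.join('o' if 4<h<14 and S>150 and V>60 else 'g' if S<70 and V<130 and V>40 else 'r' if (h<7 or h>168) and S>110 else 'w' if V>130 and S<60 else '.' for h,S,V in hs[v,240:275].astype(int)))
```

```text
panel -x end [81.1  0.4 29.7] tab start [10.9  3.  29.7]
col322 hsv [(186, np.uint8(12), np.uint8(136), np.uint8(141)), (188, np.uint8(12), np.uint8(140), np.uint8(142)), (190, np.uint8(13), np.uint8(140), np.uint8(113)), (192, np.uint8(18), np.uint8(123), np.uint8(85)), (194, np.uint8(17), np.uint8(131), np.uint8(80)), (196, np.uint8(18), np.uint8(124), np.uint8(84)), (198, np.uint8(19), np.uint8(134), np.uint8(82)), (200, np.uint8(19), np.uint8(140), np.uint8(100)), (202, np.uint8(18), np.uint8(133), np.uint8(107)), (204, np.uint8(19), np.uint8(141), np.uint8(105)), (206, np.uint8(18), np.uint8(131), np.uint8(109)), (208, np.uint8(19), np.uint8(129), np.uint8(105)), (210, np.uint8(19), np.uint8(136), np.uint8(90)), (212, np.uint8(19), np.uint8(119), np.uint8(94)), (214, np.uint8(18), np.uint8(117), np.uint8(116))]
0.052 [array([252.8, 292.3]), array([257.5, 294.1]), array([262.1, 295.9]), array([263.8, 296.5])]
0.054 [array([252.9, 292.7]), array([257.5, 294.5]), array([262.2, 296.3]), array([263.9, 296.9])]
0.056 [array([253. , 293.1]), array([257.6, 294.9]), array([262.3, 296.7])
[... 204 characters left out ...]
gggggg.rrrrrrrrrrr.r
289 rrrrrrr.r.rrggggggggg..orrrrrrrrrrr
290 rrrr.rr.rrrrgggggggggr.r..rrrrrrrrr
291 .rrrrrr..r...ggggggggrrorr...rrrrrr
292 ..o.rrrrrr.r...gggggg.o....r....rrr
293 o..oo.rrrrrroo....gggrr.rrroor....r
294 o.o.o..o.rrrooooo......r.rrrr...r..
295 o..o.o....rrrrroooo...rr.rrrrrrrr..
296 .o..oo....oo.r.rroooooorrrrrrrrrrr.
297 o.oo.o..o.o..o.o.r.ror.r.rrr.rrrrrr
298 ..o..o..oooo..o.oorrrrrrrrrrrrrrrrr
299 ...o.o.o..o.o......oorrrrr..rrrrro.
300 .......o.o..oooooooo.oorrrrrrrrrrrr
301 ...........o...ooo...oo..orrrrrrrrr
302 ...o..........oo..oo..o.o.o.rrrrrrr
303 g.............o.o.o.ooo.oo.....rrrr
304 ggg...............ooooo...ooo.ooo.r
305 gggggg....oo.........ooooo...o..o.o
```

The panel hasn't moved, measured forces are near zero, and the jaws straddle the tab to within about 1-2 mm, with roughly 18-21 mm of panel between them. Handing in.

```bash
python3 -c "
from cell import bot
print(bot.finish_job())"
```

```text
the job is handed in; nothing more can be done
None
```

I've handed in the job: the orange clamp is squeezed fully open over the tab's spot on the panel, within about 2 mm of centre and with about 20 mm of panel up between the jaws. It is held by the grip alone; nothing pressed on the gripper and the panel had not moved. My first squeeze closed just above the handles without touching the clamp, because the real fingertips sit about 36 mm short of the reported TCP.

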